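Close up the fractional plates on the bamboo rack

TASK

Straighten the four chrome plates flat against the rack's back rail, then push the row along the rail from its tail as one straight block, without it buckling or splaying, until the first plate bears gently but surely on the rubber pad of the end stop. Then set the black lever collar down flat on the rack's board, in line close behind the last plate. Leave the bottle, timer and bowl alone.

Things in the scene. Friction and masses are not known exactly. Their poses are not given: they have to be found in the camera images.
- rack: Low dark (caramel) bamboo plate rack fixed on the table. Origin: centre of its underside; x points away from the robot to the back rail, y along the row to the end stop, z up. Board x -55 to +55, y -235 to +220 mm, top at z = 8 mm. The rail runs the whole length, inner face at x = +40, 13 mm thick, top at z = 16 mm. The front (robot) side and the tail end (-y) are open.
- rail_foot (a point): Foot of the back rail's inner face, on the board's top at the rack's mid-length: rack (40, 0, 8) mm; axes as the rack's. A plate flat against the rail has its centre 32 mm in front (-x) of this face. Plates slide on the board with friction 0.24 to 0.36: about 0.8 N each.
- stop: End stop: fixed bamboo block 64 wide (x), 22 thick, 20 mm high. Origin: foot of its face towards the plates, on the row's centre line: rack (8, 190, 8) mm. A black rubber-faced pad, 44 wide, 10 mm high, stands out from it towards the plates on a self-locking screw; its face is 10 to 40 mm before the block's, set differently each time and not measured. 3 N seats the row; over 18 N bruises the pad.
- plate_1: First plate, nearest the stop. All four alike: round chrome fractional plates, 64 mm in diameter, 12 mm thick, 28 mm hole, about 0.25 kg. Origin: centre of the underside. They start on the board in a loose crooked row, 3 to 13 mm apart, 2 to 18 mm off the rail.
- plate_2: Second plate of the row, like plate_1.
- plate_3: Third plate of the row, like plate_1.
- plate_4: Last plate of the row (its tail, at -y), like plate_1; in a closed row the centres are 64 mm apart. A push that bears on the rail side of its middle, or in a line leaving the rail, makes the round plates buckle out; the row holds only while every plate touches the rail.
- collar_center (a point): Black lever collar for the bar: a ring 52 mm across and 32 mm high, 0.15 kg, lying flat on the table in front of the rack, bore upright. The point is its centre, 16 mm above its underside. Its lever lug stands out along +x to 38 mm from the centre, 36 mm wide in y; along y the ring is free to grasp, 52 mm wide.
- bottle: Stainless steel bottle with black cap, 72 mm wide, 235 mm high, standing beyond the end stop. Origin: centre of its underside. Leave alone.
- timer: Yellow plastic timer dial, 76 mm wide, 37 mm high, behind the back rail. Origin: centre of its underside. Leave alone.
- bowl: Grey ceramic bowl, 124 mm wide, 55 mm high, beyond the rack's tail end. Origin: centre of its underside. Leave alone.
There are look-alikes about, which are no part of the job. What is shaped like the plate_4 but blue or pink is not meant.

How it is judged (in metres and radians):
On the way, in this order (a step that is already met when the one before it is completed fails the run):
1. the four plates are closed up in one straight row against the rail while still well short of the stop, and the row is being pushed from its tail (x of each of plate_1, plate_2, plate_3, plate_4 in the frame of rack above 0.004 m and horizontal distance between plate_1 and plate_2 below 0.0665 m and horizontal distance between plate_2 and plate_3 below 0.0665 m and horizontal distance between plate_3 and plate_4 below 0.0665 m and y of plate_1 in the frame of rack below 0.105 m and contact force between the fingers and plate_4 above 0.5 N), for 0.3 s.
2. the closed row is pressed home: the first plate bears on the stop's pad with at least 3 N, the row still straight (x of each of plate_1, plate_2, plate_3, plate_4 in the frame of rack above 0.004 m and horizontal distance between plate_1 and plate_2 below 0.0665 m and horizontal distance between plate_2 and plate_3 below 0.0665 m and horizontal distance between plate_3 and plate_4 below 0.0665 m and contact force between plate_1 and stop above 3 N), for 0.2 s.
At the end, for the whole second after the job is handed in: Plates in one closed row (centres at most 66.5 mm apart) along the rail (within 4 mm of touching), the first bearing on the pad; collar flat on the board in line behind the last plate, centres at most 80 mm apart; all released and at rest (x of each of plate_1, plate_2, plate_3, plate_4 in the frame of rack above 0.004 m and horizontal distance between plate_1 and plate_2 below 0.0665 m and horizontal distance between plate_2 and plate_3 below 0.0665 m and horizontal distance between plate_3 and plate_4 below 0.0665 m and y of plate_1 in the frame of rack above 0.1155 m and contact force between plate_1 and stop above 0.05 N and y of collar_center in the frame of rack below -0.085 m and horizontal distance between collar_center and plate_4 below 0.08 m and x of collar_center in the frame of rack between -0.03 and 0.03 m and z of collar_center in the frame of rack between 0.021 and 0.028 m and angle between collar_center's own z axis and vertical below 0.12 rad and linear speed of each of plate_1, plate_2, plate_3, plate_4, collar below 0.02 m/s).
It fails at once if a plate is squeezed out of the row (over 26 mm off the rail), tipped or lifted (x of any of plate_1, plate_2, plate_3, plate_4 in the frame of rack below -0.018 m or angle between any of plate_1, plate_2, plate_3, plate_4's own z axis and vertical above 0.2 rad or z of any of plate_1, plate_2, plate_3, plate_4 in the frame of rack above 0.018 m).
It fails at once if the stop's pad is pressed with more than 18 N (contact force between plate_1 and stop above 18 N).
It fails at once if a finger presses on a plate with more than 25 N (contact force between the fingers and plate_1 above 25 N or contact force between the fingers and plate_2 above 25 N or contact force between the fingers and plate_3 above 25 N or contact force between the fingers and plate_4 above 25 N).
It fails at once if the collar is dropped or banged onto the rack (over 30 N) (contact force between collar and rack above 30 N).
It fails at once if the bottle, timer or bowl is disturbed (distance of any of bottle, timer, bowl from where it was at the start of the episode above 0.01 m or angle between any of bottle, timer, bowl's own z axis and vertical above 0.15 rad).
It also fails if it takes over 72 s, if anything falls off the work surface, if the arm or the gripper's body presses on something with over 40 N, if the wrist force passes 120 N, or if a joint passes its speed limit or range.

ROBOT

A 7-joint arm with a two-finger parallel gripper is mounted at the origin on the work surface. World frame = base frame: x ahead of the robot, y to its left, z up, the work surface at z = 0. Lengths are in mm, angles in rad, forces in N, time in s.
With the tool pointing down it reaches from about 400 to 875 mm from the base axis. Payload 4.4 kg.
Tool frame: the origin (TCP) lies at the very end of the fingers, on their centre line; the grasp point (between the pads) lies 19 mm behind it; z points along the fingers, y is the direction in which the jaws open and shut (so a half turn about z gives the same grasp; the last joint's range is limited). The gripper opens to 85 mm and grips with 20 to 120 N. Pads are 22 mm wide; open, the fingers measure 114 mm over their backs; the gripper's body (76 mm by 85 mm) begins 54 mm behind the grasp point. The pads swing forward as they close: fully open they stand 13 mm farther back than shut.
Start: joints at [-1.33, 0.628, 0.038, 1.517, -0.027, 0.996, -0.02], TCP at [196.282, 619.67, 231.313] pointing down, gripper open.
Joint ranges: [-3.06, 3.06], [-0.37, 2.12], [-1.25, 1.32], [0.18, 2.47], [-1.1, 4.24], [0.23, 1.98], [-2.94, 2.94]. Speed limits (rad/s): [2.57, 2.57, 3.14, 3.14, 3.14, 3.14, 3.14].

INTERFACE

Orientations are given as [roll, pitch, yaw] about the fixed x, y, z axes, in that order (R = Rz(yaw) Ry(pitch) Rx(roll)).
In Python, from cell import ctrl gives the robot as it stands. The module is installed in compiled form; this text tells all that it offers.
- The arm moves only by the shell command python3 -m jog 'ROWS'. ROWS is text: rows parted by semicolons, each of 7 numbers parted by spaces: the shift along the tool's x, y, z in mm, then the turn, a rotation vector about the tool's x, y, z in degrees, then the opening, from -1 (shut) to 1 (fully open). In form: x y z wx wy wz claw; .... A call has 1 to 8 rows; each row is the pose to reach, as a shift and turn from the pose commanded when the call began, along the tool's axes at that moment; what a row does not reach only later rows make up. A row lasts 1/8 s, in which the tool goes at most 62.5 mm and 10.7 degrees, less where a joint would pass 70% of its speed; a pose out of reach is approached as far as the arm can. A call with a gripper value outside its range is refused whole. The fingers move at their own pace and stop on an object; the grip force is fixed at half the most. Time passes only in rows, so rows that repeat a pose let the fingers close. It gives the time, the measured TCP pose, the force and the opening at its end, in the units of the state.
- ctrl.read_state(): the state, without advancing time (a new reading comes with each control period).
- ctrl.get_image(name): name is "side" or "top" or "wrist"; returns a dict with "image" (420x560x3 uint8, red, green, blue), "z_map" (420x560 float32, mm along the optical axis (not along the pixel's ray), 0 where there is no reading), "vertical_fov" (degrees; the focal length in pixels is half the picture's height over the tangent of half this angle, whatever the lens; pixels are square), "cx", "cy" (the principal point, pixels), "extrinsics" (4x4, takes a point from world to camera coordinates); the wrist camera has in their place "hand_eye" (4x4, takes a point from camera to tool coordinates, whose origin is the TCP and whose axes are the flange's). Camera axes: x right, y down, z forward; pixel columns grow to the right and rows downward; lengths in mm; the calibration is good to about 2 mm. A picture is of the moment at which its call begins: read the wrist's pose just before it.
- ctrl.finish_job(): hands the job in, once; it reports no verdict.
The state is a dict: "clock": time; "qpos": joint angles; "qd": joint speeds; "tau": joint torques, N m; "eef_pos": TCP position; "tool_rot": TCP orientation; "force": force on the tool from outside, world axes, zero at the start; "torque": the same for the moment, N m; "width": finger opening in mm.
Only numpy, scipy, OpenCV 4.12 (cv2) and the standard library are available. Lean on these libraries where they do the work, as an engineer would, in place of code of your own. Each camera call takes 0.05 s, during which the arm holds its last target.

## Working session

There is one attempt and no reset: what is moved stays moved. The work goes in short steps, Python scripts to look and compute and a shell command to move; the robot and the scene stay as the last step left them, time stands still between calls to the robot, and variables do not carry over. Pictures are saved under pics/ and viewed, and the job is handed in when it is done.

```bash
mkdir -p pics; python3 - <<'E'
from cell import ctrl
import cv2,numpy as np
s=ctrl.read_state();print({k:np.round(v,3).tolist() for k,v in s.items()})
for n in ['side','top','wrist']:
    d=ctrl.get_image(n);cv2.imwrite(f'pics/a_{n}.png',d['image'][...,::-1]);print(n,d['vertical_fov'],d['cx'],d['cy'],np.round(d.get('extrinsics',d.get('hand_eye')),3).tolist(),d.keys())
E
```

```text
{'clock': 0.0, 'qpos': [-1.33, 0.629, 0.038, 1.518, -0.027, 0.996, -0.02], 'qd': [0.0, -0.001, -0.001, 0.002, 0.0, -0.001, 0.0], 'tau': [-0.0, -56.341, 1.227, -19.344, 0.011, 0.01, 0.0], 'eef_pos': [196.076, 619.056, 230.363], 'tool_rot': [-3.14, 0.0, 2.835], 'force': [-0.489, 0.323, -0.067], 'torque': [0.008, 0.04, 0.025], 'width': 85.037}
side 51.040854182546425 280.21119869608805 209.24402087186473 [[-0.986, -0.167, -0.014, 630.214], [-0.079, 0.536, -0.841, 77.195], [0.147, -0.828, -0.541, 1022.017], [0.0, 0.0, 0.0, 1.0]] dict_keys(['image', 'z_map', 'vertical_fov', 'cx', 'cy', 'extrinsics'])
top 54.30552137345238 277.2398327388002 212.35154011658307 [[0.018, -1.0, -0.011, 5.41], [-0.994, -0.017, -0.111, 630.75], [0.111, 0.013, -0.994, 1108.738], [0.0, 0.0, 0.0, 1.0]] dict_keys(['image', 'z_map', 'vertical_fov', 'cx', 'cy', 'extrinsics'])
wrist 69.07761756742275 276.24150067507975 208.09120002401778 [[0.001, -0.955, -0.297, 75.454], [1.0, 0.001, -0.001, -0.456], [0.001, -0.297, 0.955, -142.334], [0.0, 0.0, 0.0, 1.0]] dict_keys(['image', 'z_map', 'vertical_fov', 'cx', 'cy', 'hand_eye'])
```

View pics/a_top.png

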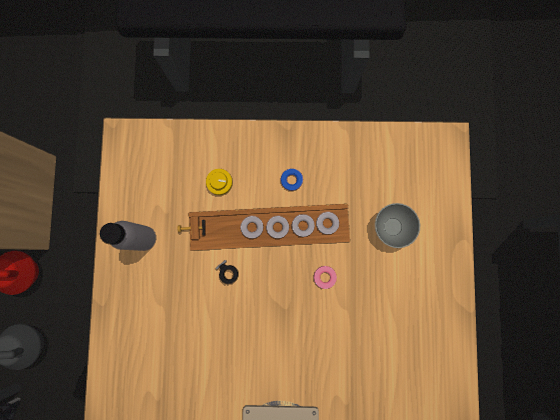

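View pics/a_side.png

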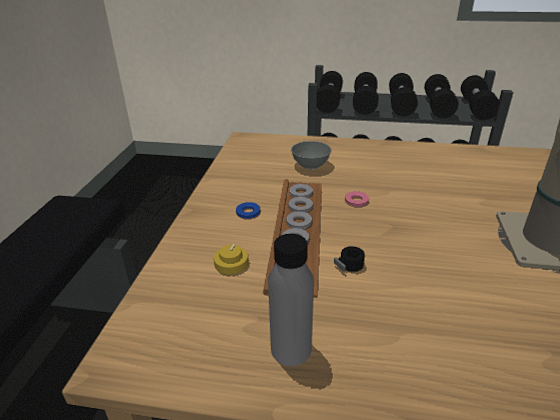

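View pics/a_wrist.png

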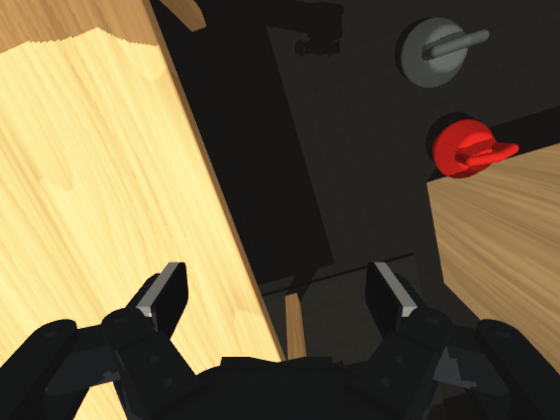

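Top view: rack with chrome plates at (251,227), (277,227), (303,226), (328,223); plate_1 is the left one, next to the stop (203,228). Blue (291,180) and pink (325,277) rings are look-alikes. The collar is at (228,273), the only black ring.

```bash
cat > h.py <<'E'
from cell import ctrl
import cv2,numpy as np
from scipy.spatial.transform import Rotation as R
def cam(n,st=None):
    d=ctrl.get_image(n)
    f=210/np.tan(np.radians(d['vertical_fov']/2))
    if n=='wrist':
        T=np.eye(4);T[:3,:3]=R.from_euler('xyz',st['tool_rot']).as_matrix();T[:3,3]=st['eef_pos']
        W=T@np.array(d['hand_eye'])
    else: W=np.linalg.inv(d['extrinsics'])
    d['f']=f;d['W']=W;return d
def ray(d,u,v,z):
    c=np.array([(u-d['cx'])/d['f'],(v-d['cy'])/d['f'],1.])
    r=d['W'][:3,:3]@c;o=d['W'][:3,3];return o+r*(z-o[2])/r[2]
def proj(d,p):
    M=np.linalg.inv(d['W']);c=M[:3,:3]@np.asarray(p,float)+M[:3,3];return d['f']*c[0]/c[2]+d['cx'],d['f']*c[1]/c[2]+d['cy']
E
python3 - <<'E'
from h import *
d=cam('top');im=d['image']
c=im[165:300,165:365][...,::-1]
cv2.imwrite('pics/b_crop.png',cv2.resize(c,None,fx=4,fy=4,interpolation=cv2.INTER_CUBIC))
hsv=cv2.cvtColor(im,cv2.COLOR_RGB2HSV)
print(hsv[227,243],hsv[223,318],hsv[240,300],hsv[255,280],hsv[208,300],hsv[281,230],d['z_map'][255,280])
E
```

```text
[170  15 157] [173  15 158] [ 14 162 145] [ 16 134 198] [ 13 167 157] [ 0  0 34] 1164.8458
```

View pics/b_crop.png

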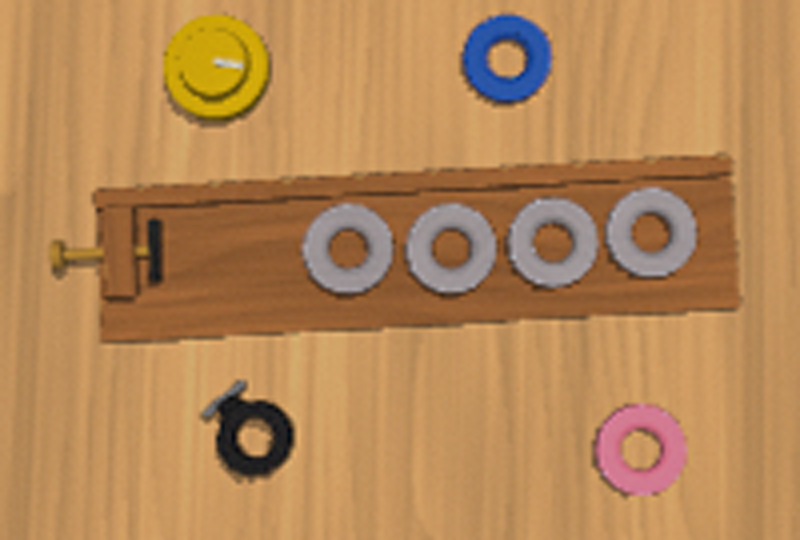

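The crop confirms that four chrome plates (crop 347,249 to 651,232) are on the rack and that the black collar is at crop (253,437), lug to the upper left. I'll measure them next.

```bash
python3 - <<'E'
from h import *
d=cam('top');im=d['image'];hsv=cv2.cvtColor(im,cv2.COLOR_RGB2HSV).astype(int)
roi=np.zeros(im.shape[:2],bool);roi[195:255,180:360]=1
# rack mask
wood=(hsv[...,1]>150)&(hsv[...,2]<185)&(hsv[...,0]<20)
m=(wood&roi).astype(np.uint8)
fb=[];bb=[]
for u in range(195,345):
    v=np.where(m[:,u])[0]
    if len(v)>10: fb.append((u,v.max()+.5));bb.append((u,v.min()-.5))
def line(pts,z):
    P=np.array([ray(d,u,v,z)[:2] for u,v in pts])
    for _ in range(3):
        vx,vy,x,y=cv2.fitLine(P.astype(np.float32),cv2.DIST_HUBER,0,.01,.01).ravel()
        r=(P[:,0]-x)*vy-(P[:,1]-y)*vx;P=P[abs(r)<3]
    return np.array([vx,vy]),np.array([x,y]),r.std(),len(P)
F=line(fb,8);B=line(bb,16);print(F,B)
def ends(z,rows):
    pass
a=F[0] if F[0][1]>0 else -F[0]
b=B[0] if B[0][1]>0 else -B[0]
print('yaw',np.degrees(np.arctan2(-a[0],a[1])),np.degrees(np.arctan2(-b[0],b[1])))
# back edge at rail top is x=53, front x=-55
n=np.array([a[1],-a[0]]);print('width',n@(B[1]-F[1]))
for v in (215,225,235):
    u=np.where(m[v])[0];print(v,u.min(),u.max(),ray(d,u.min()-.5,v,16)[:2],ray(d,u.max()+.5,v,8)[:2])
# plates
g=((hsv[...,1]<60)&(hsv[...,2]>90)&roi).astype(np.uint8)
nn,l,st,ce=cv2.connectedComponentsWithStats(g)
for i in range(1,nn):
    if st[i,4]>100:
        c=cv2.findContours((l==i).astype(np.uint8),0,1)[0][0];(x,y),r=cv2.minEnclosingCircle(c);e=cv2.fitEllipse(c)
        print(e[0],e[1],ray(d,*e[0],19))
k=np.zeros(im.shape[:2],np.uint8);k[255:295,205:250]=(hsv[255:295,205:250,2]<75);
c=max(cv2.findContours(k,0,1)[0],key=len);print('collar bbox',cv2.boundingRect(c))
E
```

```text
(array([ 0.07235429, -0.997379  ], dtype=float32), array([538.14935,  38.75896], dtype=float32), np.float64(0.8201740961793387), 150) (array([ 0.07243158, -0.9973734 ], dtype=float32), array([646.0498  ,  38.144096], dtype=float32), np.float64(0.8195762187642993), 149)
yaw 4.149221 4.1536613
width 107.57316
215 189 347 [620.90032656 269.01208566] [ 629.34323059 -183.85695956]
225 180 348 [591.94027299 293.42229273] [ 600.77812123 -186.66626062]
235 190 349 [564.05880689 263.77658079] [ 572.36938371 -189.46018294]
(327.2115173339844, 222.68301391601562) (21.14872932434082, 22.154254913330078) [ 605.39455957 -124.95484826   19.        ]
(302.5670471191406, 225.1638946533203) (21.308738708496094, 21.771909713745117) [597.1893958  -55.54783646  19.        ]
(251.5260772705078, 226.72557067871094) (21.143423080444336, 21.768287658691406) [590.30756622  88.45941728  19.        ]
(277.1876525878906, 226.63897705078125) (21.31523895263672, 21.8179874420166) [591.79281165  15.9860246   19.        ]
collar bbox (219, 263, 19, 21)
```

```bash
cat >> h.py <<'E'
ORI=np.array([592.4,47.0,0]);YAW=np.radians(4.15)
RR=R.from_euler('z',YAW).as_matrix()
def rack(p): return RR.T@(np.asarray(p,float)-ORI)
def unrack(p): return RR@np.asarray(p,float)+ORI
def to(pw,yaw=None):
    """shift/turn in tool axes from measured pose to world point, tool vertical, yaw deg"""
    s=ctrl.read_state();R0=R.from_euler('xyz',s['tool_rot'])
    sh=R0.inv().apply(np.asarray(pw)-s['eef_pos'])
    y=np.degrees(s['tool_rot'][2]) if yaw is None else yaw
    w=(R0.inv()*R.from_euler('xyz',[np.pi,0,np.radians(y)])).as_rotvec(degrees=True)
    print('shift',np.round(sh,1),'turn',np.round(w,2))
def st():
    s=ctrl.read_state();print(round(float(s['clock']),2),'tcp',np.round(s['eef_pos'],1),'rack',np.round(rack(s['eef_pos']),1),'rpy',np.round(np.degrees(s['tool_rot']),1),'F',np.round(s['force'],1),'Frack',np.round(RR.T@np.array(s['force']),1),'w',round(float(s['width']),1),'q',np.round(s['qpos'],2))
E
python3 -c "
from h import *
to([520,0,230],94);st()"
```

```text
shift [-495.7 -492.7    1.3] turn [-5.000e-02  3.000e-02  6.842e+01]
0.25 tcp [196.2 619.4 230.9] rack [-353.7  599.6  230.9] rpy [-179.9   -0.   162.4] F [-0.2 -0.7  0.3] Frack [-0.2 -0.7  0.3] w 85.7 q [-1.33  0.63  0.04  1.52 -0.03  1.   -0.02]
```

```bash
python3 -m jog '-250 -248 0 0 0 34 -1;-250 -248 0 0 0 34 -1;-250 -248 0 0 0 34 -1;-250 -248 0 0 0 34 -1;-250 -248 0 0 0 34 -1;-250 -248 0 0 0 34 -1'; python3 -c "
from h import *
to([520,0,230],94);st()"
```

```text
clock: 1.0
eef_pos: [360.9, 304.7, 231.5]
tool_rot: [3.142, 0.001, 2.238]
force: [0.5, 0.7, -0.1]
width: -0.2
shift [-337.8  -63.7    1.8] turn [1.000e-02 4.000e-02 3.425e+01]
1.0 tcp [360.9 304.7 231.5] rack [-212.2  273.8  231.5] rpy [180.    0.  128.2] F [ 0.5  0.7 -0.1] Frack [ 0.6  0.7 -0.1] w -0.2 q [-0.92  0.38  0.22  2.   -0.12  0.77  0.03]
```

```bash
python3 -m jog '-338 -64 0 0 0 34.2 -1;-338 -64 0 0 0 34.2 -1;-338 -64 0 0 0 34.2 -1;-338 -64 0 0 0 34.2 -1;-338 -64 0 0 0 34.2 -1;-338 -64 0 0 0 34.2 -1;-338 -64 0 0 0 34.2 -1'; python3 - <<'E'
from h import *
st()
s=ctrl.read_state();d=cam('wrist',s);cv2.imwrite('pics/c_w.png',d['image'][...,::-1])
E
```

```text
clock: 1.88
eef_pos: [520.5, -0.0, 231.4]
tool_rot: [3.141, 0.002, 1.639]
force: [-0.5, 0.4, 0.0]
width: -0.1
1.88 tcp [520.5  -0.  231.4] rack [-75.1 -41.7 231.4] rpy [1.799e+02 1.000e-01 9.390e+01] F [-0.5  0.4  0. ] Frack [-0.5  0.5  0. ] w -0.1 q [-0.34  0.47  0.41  1.88 -0.24  0.83  0.26]
```

View pics/c_w.png

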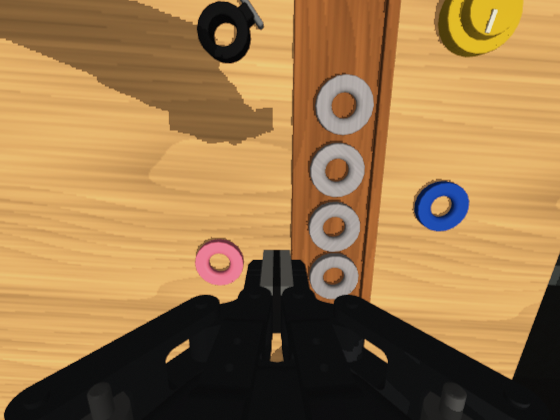

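The wrist view shows all four plates (345,104), (337,169), (334,226), (333,276), the rail at right (~385), the collar (223,30) and the pink look-alike (219,261). Next I'll measure them from here.

```bash
cat >> h.py <<'E'
def plates(d,roi=None,show=None,z=20.):
    im=d['image'];hsv=cv2.cvtColor(im,cv2.COLOR_RGB2HSV).astype(int)
    g=((hsv[...,1]<60)&(hsv[...,2]>90)).astype(np.uint8)
    nn,l,stt,ce=cv2.connectedComponentsWithStats(g);out=[]
    for i in range(1,nn):
        if stt[i,4]>150:
            c=max(cv2.findContours((l==i).astype(np.uint8),0,1)[0],key=len)
            P=np.array([ray(d,u,v,z)[:2] for u,v in c[:,0]])
            hu=cv2.minEnclosingCircle(P.astype(np.float32))
            A=np.c_[2*P,np.ones(len(P))];b=(P**2).sum(1);x=np.linalg.lstsq(A,b,rcond=None)[0]
            r=np.sqrt(x[2]+x[0]**2+x[1]**2)
            if 20<r<45: out.append((np.round(rack([x[0],x[1],z])[:2],1),round(r,1),np.round(rack([*hu[0],z])[:2],1),round(hu[1],1),stt[i,:4]))
    return out
E
python3 - <<'E'
from h import *
s=ctrl.read_state();d=cam('wrist',s)
for p in plates(d):print(*p)
# rail edges along several rows: print profile of value
hsv=cv2.cvtColor(d['image'],cv2.COLOR_RGB2HSV)
for v in (20,60,135,198,252):
    row=d['image'][v,280:420].astype(int).sum(1);print(v,[int(x) for x in row])
E
```

```text
[ 0.3 41.5] 30.8 [ 0.5 41.5] 31.6 [317  77  58  61]
[ -3.5 -31. ] 30.9 [ -3.4 -30.9] 31.6 [312 146  53  53]
[  -3.  -102.7] 31.0 [  -2.9 -102.9] 31.9 [310 206  51  48]
[  -0.4 -171.4] 30.4 [  -0.3 -172.1] 31.7 [310 258  49  43]
20 [533, 534, 534, 534, 536, 537, 536, 535, 539, 537, 539, 538, 539, 539, 492, 253, 241, 311, 342, 346, 347, 337, 322, 307, 300, 310, 309, 299, 287, 300, 321, 327, 326, 327, 325, 328, 329, 318, 309, 300, 295, 291, 299, 303, 305, 306, 308, 316, 315, 302, 300, 304, 307, 305, 299, 291, 282, 281, 281, 283, 290, 294, 293, 289, 279, 272, 267, 266, 272, 276, 273, 273, 278, 294, 305, 313, 310, 308, 309, 321, 328, 322, 316, 310, 318, 318, 311, 299, 285, 274, 280, 291, 295, 304, 310, 299, 290, 286, 288, 294, 303, 311, 299, 296, 296, 263, 104, 105, 162, 252, 290, 304, 317, 314, 308, 306, 308, 306, 306, 312, 384, 502, 502, 502, 501, 502, 502, 501, 501, 501, 501, 501, 502, 502, 503, 503, 503, 502, 502, 503]
60 [508, 509, 509, 509, 511, 511, 512, 512, 514, 513, 512, 514, 494, 407, 359, 186, 299, 343, 345, 343, 337, 320, 306, 301, 311, 314, 311, 296, 289, 287, 292, 305, 319,
[... 1948 characters left out ...]
[170, 205, 207, 204, 205, 208, 205, 205, 207, 258, 353, 289, 237, 302, 298, 303, 311, 311, 296, 289, 281, 276, 284, 307, 318, 325, 336, 327, 305, 284, 279, 294, 300, 303, 302, 297, 280, 286, 292, 293, 296, 293, 289, 293, 361, 412, 422, 450, 458, 465, 490, 495, 495, 501, 508, 510, 507, 500, 495, 481, 445, 429, 407, 323, 270, 290, 300, 300, 304, 305, 300, 295, 288, 286, 287, 292, 291, 295, 294, 310, 336, 338, 288, 163, 124, 128, 232, 326, 326, 320, 311, 313, 336, 351, 349, 383, 480, 501, 504, 505, 507, 509, 508, 509, 509, 509, 507, 509, 510, 509, 508, 507, 508, 508, 506, 507, 508, 506, 506, 505, 503, 502, 499, 496, 496, 494, 490, 488, 485, 483, 487, 487, 488, 487, 485, 484, 484, 482, 484, 496]
```

```bash
python3 - <<'E'
from h import *
s=ctrl.read_state();d=cam('wrist',s)
for v,f,t,o,b in ((20,105.5,109,119.5,14.5),(60,100.5,104.5,116,13),(135,93.5,97,107.5,12.5),(198,87.5,91,101,11.5),(252,82.5,86,96,10.5)):
    print(v,'foot40',rack(ray(d,280+f,v,8))[:2].round(1),'top40',rack(ray(d,280+t,v,16))[:2].round(1),'out53',rack(ray(d,280+o,v,16))[:2].round(1),'front-55',rack(ray(d,280+b,v,8))[:2].round(1))
for u,v in ((223,33),):print(rack(ray(d,u,v,32)))
E
```

```text
20 foot40 [ 38.6 131.4] top40 [ 39.7 129.4] out53 [ 50.5 129.4] front-55 [-57.2 131.2]
60 foot40 [37.3 93.1] top40 [39.1 91.9] out53 [51.3 91.9] front-55 [-58.1  92.9]
135 foot40 [37.4 13.4] top40 [38.9 13.9] out53 [50.9 14. ] front-55 [-57.2  13.2]
198 foot40 [ 37.3 -62.8] top40 [ 39.  -60.6] out53 [ 51.2 -60.6] front-55 [-57.1 -63. ]
252 foot40 [  37.3 -136.3] top40 [  39.4 -132.5] out53 [  52.2 -132.4] front-55 [ -57.2 -136.4]
[-129.36808731  113.51933353   32.        ]
```

```bash
python3 -c "
from h import *
to(unrack([-55,41.5,12]),94.15)"
```

```text
shift [ 78.3  21.7 219.1] turn [-0.06 -0.06  0.15]
```

```bash
python3 -m jog '78 21.7 60 0 0 0 -1;78 21.7 120 0 0 0 -1;78 21.7 180 0 0 0 -1;78 21.7 219 0 0 0 -1;78 21.7 219 0 0 0 -1;78 21.7 219 0 0 0 -1'; python3 - <<'E'
from h import *
st()
s=ctrl.read_state();d=cam('wrist',s);cv2.imwrite('pics/d_w.png',d['image'][...,::-1])
E
```

```text
clock: 2.78
eef_pos: [534.7, 84.2, 12.0]
tool_rot: [-3.14, -0.001, 1.647]
force: [-0.0, 1.0, -0.1]
width: 0.0
2.77 tcp [534.7  84.2  12. ] rack [-54.8  41.3  12. ] rpy [-179.9   -0.    94.4] F [-0.   1.  -0.1] Frack [ 0.1  1.  -0.1] w 0.0 q [-0.34  0.83  0.21  1.97 -0.43  0.38  0.27]
```

View pics/d_w.png

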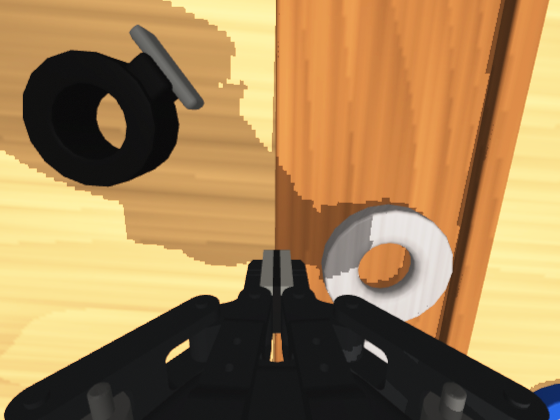

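```bash
python3 -m jog '0 4 0 0 0 0 -1;0 8 0 0 0 0 -1;0 9 0 0 0 0 -1;0 10 0 0 0 0 -1;0 11 0 0 0 0 -1;0 12 0 0 0 0 -1;0 12 0 0 0 0 -1';python3 -c "
from h import *
st()"; python3 -m jog '0 0.7 0 0 0 0 -1;0 1.4 0 0 0 0 -1';python3 -c "
from h import *
st()"
```

```text
clock: 3.7
eef_pos: [547.3, 83.4, 12.2]
tool_rot: [-3.141, -0.0, 1.644]
force: [-0.4, 0.2, -0.0]
width: 0.1
3.7 tcp [547.3  83.4  12.2] rack [-42.3  39.5  12.2] rpy [-180.    -0.    94.2] F [-0.4  0.2 -0. ] Frack [-0.3  0.2 -0. ] w 0.1 q [-0.34  0.84  0.22  1.94 -0.42  0.41  0.27]
clock: 3.95
eef_pos: [548.8, 83.5, 12.2]
tool_rot: [-3.141, -0.0, 1.644]
force: [-1.0, 0.8, 0.4]
width: 0.2
3.95 tcp [548.8  83.5  12.2] rack [-40.8  39.6  12.2] rpy [-180.    -0.    94.2] F [-1.   0.8  0.4] Frack [-0.9  0.8  0.4] w 0.2 q [-0.34  0.84  0.22  1.93 -0.42  0.41  0.27]
```

```bash
for i in 1; do python3 -m jog '0 0.7 0 0 0 0 -1;0 1.4 0 0 0 0 -1';done;python3 - <<'E'
from h import *
st()
s=ctrl.read_state();d=cam('wrist',s);cv2.imwrite('pics/e_w.png',d['image'][...,::-1])
for p in plates(d):print(*p)
E
```

```text
clock: 4.2
eef_pos: [550.3, 83.6, 12.3]
tool_rot: [-3.142, -0.0, 1.644]
force: [-0.6, -0.1, 0.0]
width: 0.2
4.2 tcp [550.3  83.6  12.3] rack [-39.4  39.6  12.3] rpy [-180.    -0.    94.2] F [-0.6 -0.1  0. ] Frack [-0.6 -0.   0. ] w 0.2 q [-0.34  0.84  0.22  1.93 -0.42  0.42  0.27]
[ 4.6 46.7] 29.8 [ 3.3 43.9] 33.2 [302 201 128 114]
```

View pics/e_w.png

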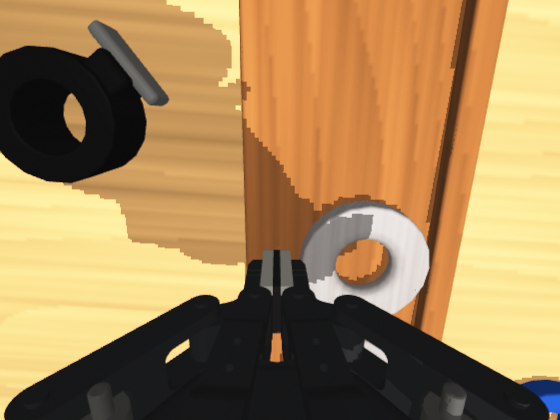

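```bash
python3 -m jog '0 0.7 0 0 0 0 -1;0 1.4 0 0 0 0 -1';python3 -m jog '0 0.7 0 0 0 0 -1;0 1.4 0 0 0 0 -1;0 1.4 0 0 0 0 -1';python3 -c "
from h import *
st()"
```

```text
clock: 4.5
eef_pos: [551.7, 83.8, 12.3]
tool_rot: [-3.142, -0.0, 1.644]
force: [-0.3, -0.2, 0.1]
width: 0.4
clock: 4.88
eef_pos: [553.1, 83.8, 12.3]
tool_rot: [-3.142, -0.0, 1.644]
force: [-0.1, 0.2, -0.2]
width: -0.2
4.88 tcp [553.1  83.8  12.3] rack [-36.6  39.6  12.3] rpy [-180.    -0.    94.2] F [-0.1  0.2 -0.2] Frack [-0.1  0.3 -0.2] w -0.2 q [-0.34  0.84  0.22  1.92 -0.42  0.42  0.27]
```

```bash
python3 -m jog '0 0.7 0 0 0 0 -1;0 1.4 0 0 0 0 -1;0 1.4 0 0 0 0 -1';python3 -c "
from h import *
st()
s=ctrl.read_state();d=cam('wrist',s);cv2.imwrite('pics/f_w.png',d['image'][180:340,220:480,::-1].repeat(3,0).repeat(3,1))"
```

```text
clock: 5.25
eef_pos: [553.4, 83.9, 12.1]
tool_rot: [-3.14, -0.0, 1.644]
force: [-3.8, -0.3, 1.4]
width: -0.1
5.25 tcp [553.4  83.9  12.1] rack [-36.2  39.6  12.1] rpy [-179.9   -0.    94.2] F [-3.8 -0.3  1.4] Frack [-3.8  0.   1.4] w -0.1 q [-0.34  0.84  0.23  1.92 -0.42  0.42  0.27]
```

View pics/f_w.png

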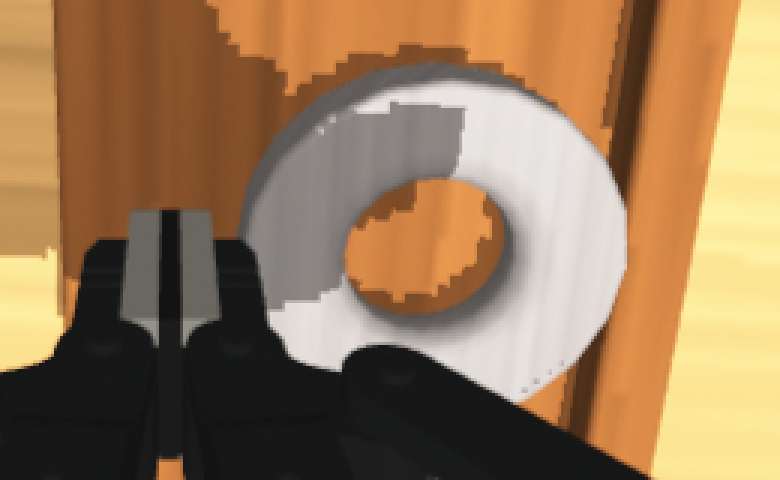

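P1 is now against the rail: 3.8 N against the finger with the TCP at rack x -36.2. The arm's compliance is about 4 N/mm. P2 is next.

```bash
python3 -m jog '0 -7 0 0 0 0 -1;0 -15 0 0 0 0 -1;-60 -15 0 0 0 0 -1;-70.5 -15 0 0 0 0 -1;-70.5 -12 0 0 0 0 -1;-70.5 -9 0 0 0 0 -1;-70.5 -7 0 0 0 0 -1;-70.5 -5.5 0 0 0 0 -1';python3 -m jog '0 1 0 0 0 0 -1;0 2 0 0 0 0 -1;0 2.8 0 0 0 0 -1;0 3.6 0 0 0 0 -1;0 3.6 0 0 0 0 -1';python3 -c "
from h import *
st()"
```

```text
clock: 6.3
eef_pos: [554.2, 14.4, 12.2]
tool_rot: [-3.141, -0.0, 1.646]
force: [-1.4, 0.1, 0.7]
width: 0.0
clock: 6.92
eef_pos: [557.8, 13.4, 12.3]
tool_rot: [3.142, 0.0, 1.644]
force: [-0.3, -0.5, 0.7]
width: 0.1
6.92 tcp [557.8  13.4  12.3] rack [-36.9 -31.   12.3] rpy [180.    0.   94.2] F [-0.3 -0.5  0.7] Frack [-0.3 -0.4  0.7] w 0.1 q [-0.21  0.84  0.21  1.93 -0.39  0.41  0.36]
```

```bash
python3 -m jog '0 0.8 0 0 0 0 -1;0 1.6 0 0 0 0 -1;0 1.6 0 0 0 0 -1';python3 -c "
from h import *
st()"
```

```text
clock: 7.3
eef_pos: [558.4, 13.5, 12.2]
tool_rot: [-3.14, -0.0, 1.644]
force: [-2.5, -0.1, 2.5]
width: -0.2
7.3 tcp [558.4  13.5  12.2] rack [-36.3 -30.9  12.2] rpy [-179.9   -0.    94.2] F [-2.5 -0.1  2.5] Frack [-2.5  0.1  2.5] w -0.2 q [-0.21  0.84  0.21  1.92 -0.39  0.42  0.36]
```

```bash
python3 -m jog '0 -7 0 0 0 0 -1;0 -15 0 0 0 0 -1;-60 -15 0 0 0 0 -1;-72 -15 0 0 0 0 -1;-72 -12 0 0 0 0 -1;-72 -9 0 0 0 0 -1;-72 -7 0 0 0 0 -1;-72 -5.5 0 0 0 0 -1';python3 -m jog '0 1 0 0 0 0 -1;0 2 0 0 0 0 -1;0 2.8 0 0 0 0 -1;0 3.6 0 0 0 0 -1;0 3.6 0 0 0 0 -1';python3 -c "
from h import *
st()";python3 -m jog '0 0.8 0 0 0 0 -1;0 1.6 0 0 0 0 -1;0 1.6 0 0 0 0 -1';python3 -c "
from h import *
st()"
```

```text
clock: 8.3
eef_pos: [559.1, -57.3, 12.2]
tool_rot: [-3.141, -0.001, 1.646]
force: [-1.5, -0.3, 0.9]
width: -0.2
clock: 8.93
eef_pos: [562.9, -58.4, 12.3]
tool_rot: [3.141, 0.0, 1.644]
force: [-0.2, -0.1, 0.6]
width: -0.1
8.93 tcp [562.9 -58.4  12.3] rack [ -37.1 -103.    12.3] rpy [180.    0.   94.2] F [-0.2 -0.1  0.6] Frack [-0.2 -0.1  0.6] w -0.1 q [-0.07  0.84  0.19  1.9  -0.35  0.43  0.46]
clock: 9.3
eef_pos: [563.4, -58.3, 12.2]
tool_rot: [-3.14, -0.0, 1.644]
force: [-3.9, -0.4, 1.8]
width: -0.1
9.3 tcp [563.4 -58.3  12.2] rack [ -36.5 -102.9   12.2] rpy [-179.9   -0.    94.2] F [-3.9 -0.4  1.8] Frack [-3.9 -0.1  1.8] w -0.1 q [-0.07  0.84  0.19  1.9  -0.35  0.43  0.46]
```

Same contact at -36.5 for P3. P4 next (y -172, 69 mm on).

```bash
python3 -m jog '0 -7 0 0 0 0 -1;0 -15 0 0 0 0 -1;-60 -15 0 0 0 0 -1;-69 -15 0 0 0 0 -1;-69 -12 0 0 0 0 -1;-69 -9 0 0 0 0 -1;-69 -7 0 0 0 0 -1;-69 -5.5 0 0 0 0 -1';python3 -m jog '0 1 0 0 0 0 -1;0 2 0 0 0 0 -1;0 2.8 0 0 0 0 -1;0 3.6 0 0 0 0 -1;0 3.6 0 0 0 0 -1';python3 -c "
from h import *
st()";python3 -m jog '0 0.8 0 0 0 0 -1;0 1.6 0 0 0 0 -1;0 1.6 0 0 0 0 -1';python3 -c "
from h import *
st()"
```

```text
clock: 10.3
eef_pos: [564.0, -126.3, 12.2]
tool_rot: [-3.141, -0.001, 1.646]
force: [-0.3, 0.6, 1.0]
width: -0.1
clock: 10.92
eef_pos: [567.6, -127.2, 12.3]
tool_rot: [3.141, 0.0, 1.644]
force: [-0.2, 0.3, 0.7]
width: 0.3
10.93 tcp [ 567.6 -127.2   12.3] rack [ -37.3 -172.    12.3] rpy [180.    0.   94.2] F [-0.2  0.3  0.7] Frack [-0.2  0.3  0.7] w 0.3 q [ 0.06  0.85  0.18  1.86 -0.32  0.46  0.54]
clock: 11.3
eef_pos: [568.3, -127.1, 12.2]
tool_rot: [-3.14, -0.0, 1.644]
force: [-3.0, -1.2, 1.9]
width: 0.3
11.3 tcp [ 568.3 -127.1   12.2] rack [ -36.7 -171.9   12.2] rpy [-179.9   -0.    94.2] F [-3.  -1.2  1.9] Frack [-3.1 -0.9  1.9] w 0.3 q [ 0.06  0.86  0.18  1.86 -0.32  0.46  0.54]
```

```bash
python3 - <<'E'
from h import *
d=cam('top');im=d['image']
for u in (374,375,376,377): print(u,rack(ray(d,u,226,55)).round(1))
print(im[226,365:385].sum(1))
print([ (p[0],p[1]) for p in plates(d) ])
cv2.imwrite('pics/g.png',cv2.resize(im[190:270,170:430,::-1],None,fx=3,fy=3))
E
```

```text
374 [ -18.5 -294.9   55. ]
375 [ -18.6 -297.6   55. ]
376 [ -18.8 -300.4   55. ]
377 [ -18.9 -303.1   55. ]
[327 325 304 302 423 417 396 268 229 404 390 363 270 303 317 327 337 345
 343 343]
[(array([   7.6, -102.7]), np.float64(30.6)), (array([  7.6, -30.3]), np.float64(30.5)), (array([ 7.3, 41.7]), np.float64(30.6)), (array([ -28.1, -188.4]), np.float64(33.5)), (array([-139.5, -164.4]), np.float64(41.7)), (array([-486.5,   -5.5]), np.float64(24.5)), (array([-500.1,   56.2]), np.float64(26.1))]
```

View pics/g.png

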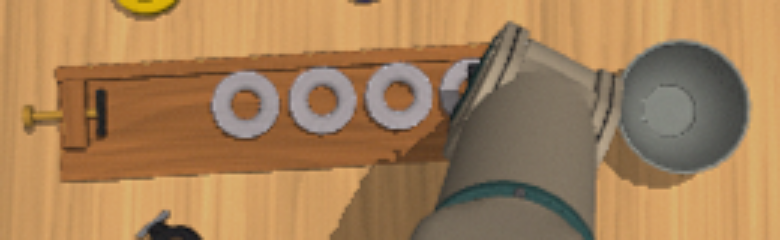

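The top view shows P1–P3 straight at x≈7.5. The bowl edge is at rack y −290, well clear. I'll move behind the tail with the face turned 8° toward the rail.

```bash
python3 -m jog '0 -8 0 0 0 0 -1;0 -16 0 0 0 0 -1;-50 -16 0 0 0 8 -1;-50 -16 0 0 0 8 -1;-50 15 0 0 0 8 -1;-50 35.7 0 0 0 8 -1;-50 35.7 0 0 0 8 -1;-50 35.7 0 0 0 8 -1';python3 - <<'E'
from h import *
st()
s=ctrl.read_state();d=cam('wrist',s);cv2.imwrite('pics/h_w.png',d['image'][...,::-1])
for p in plates(d):print(*p)
E
```

```text
clock: 12.35
eef_pos: [606.9, -174.2, 12.1]
tool_rot: [-3.14, -0.0, 1.505]
force: [-0.5, -0.0, -0.0]
width: -0.1
12.35 tcp [ 606.9 -174.2   12.1] rack [  -1.6 -221.6   12.1] rpy [-179.9   -0.    86.2] F [-0.5 -0.  -0. ] Frack [-0.5  0.  -0. ] w -0.1 q [ 0.1   0.9   0.23  1.71 -0.35  0.57  0.47]
[   5.8 -112.2] 23.0 [   6.6 -106.1] 31.1 [174   0 164  85]
[   6.9 -173.2] 31.0 [   6.9 -173.2] 31.5 [210 100 141 140]
```

View pics/h_w.png

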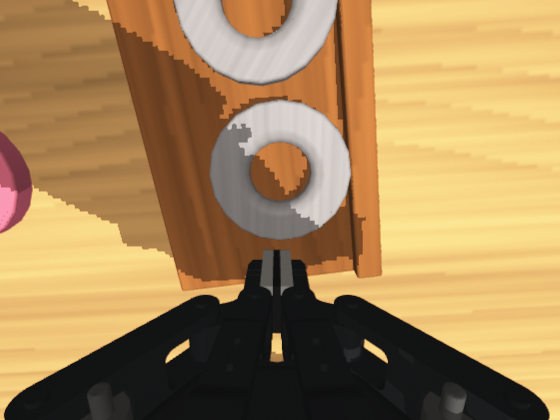

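```bash
python3 -m jog '2 1 0 0 0 0 -1;4 1 0 0 0 0 -1;6 0.7 0 0 0 0 -1;8 0.4 0 0 0 0 -1;10 0.1 0 0 0 0 -1;12 -0.2 0 0 0 0 -1;14 -0.5 0 0 0 0 -1;16 -0.8 0 0 0 0 -1';python3 - <<'E'
from h import *
st()
s=ctrl.read_state();d=cam('wrist',s);cv2.imwrite('pics/i_w.png',d['image'][...,::-1])
for p in plates(d):print(*p)
E
```

```text
clock: 13.4
eef_pos: [608.7, -158.5, 12.3]
tool_rot: [3.141, 0.0, 1.505]
force: [0.1, -1.3, 0.6]
width: 0.4
13.4 tcp [ 608.7 -158.5   12.3] rack [   1.4 -206.2   12.3] rpy [180.    0.   86.2] F [ 0.1 -1.3  0.6] Frack [-0.  -1.3  0.6] w 0.4 q [ 0.07  0.9   0.24  1.72 -0.35  0.56  0.45]
[   6.3 -105.9] 24.6 [   7.  -100.7] 31.4 [174   0 160 117]
[   6.9 -167.6] 32.6 [   6.5 -172.2] 39.6 [206 116 139 166]
```

View pics/i_w.png

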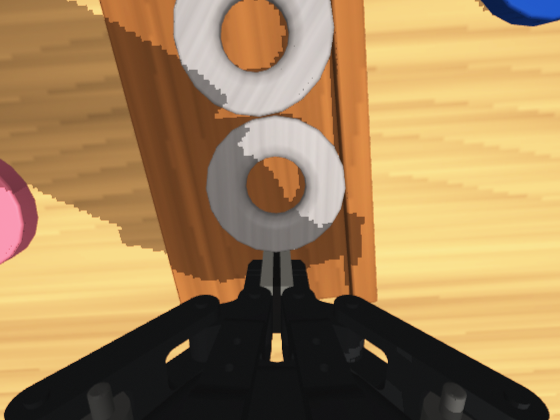

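```bash
python3 -m jog '2 -0.3 0 0 0 0 -1;4 -0.6 0 0 0 0 -1;6 -0.8 0 0 0 0 -1;8 -1.1 0 0 0 0 -1;10 -1.4 0 0 0 0 -1;12 -1.7 0 0 0 0 -1;14 -1.9 0 0 0 0 -1;16 -2.2 0 0 0 0 -1';python3 - <<'E'
from h import *
st()
d=cam('top')
for p in plates(d):print(*p)
cv2.imwrite('pics/j.png',cv2.resize(d['image'][190:270,170:430,::-1],None,fx=3,fy=3))
s=ctrl.read_state();d=cam('wrist',s);cv2.imwrite('pics/j_w.png',d['image'][...,::-1])
E
```

```text
clock: 14.45
eef_pos: [607.5, -142.3, 12.3]
tool_rot: [3.142, 0.0, 1.505]
force: [0.2, -2.2, -0.1]
width: -0.2
14.45 tcp [ 607.5 -142.3   12.3] rack [   1.3 -189.9   12.3] rpy [180.    0.   86.2] F [ 0.2 -2.2 -0.1] Frack [-0.  -2.2 -0.1] w -0.2 q [ 0.04  0.9   0.24  1.74 -0.36  0.55  0.43]
[-441.8    6. ] 36.1 [-440.8    5.6] 63.0 [268 365  19  49]
[-499.3   60.3] 22.9 [-501.6   60. ] 31.5 [243 407  22  13]
```

View pics/j.png

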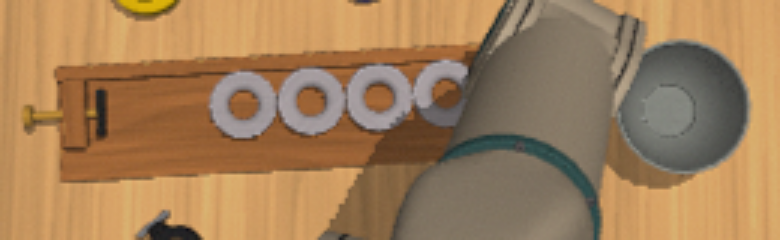

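View pics/j_w.png

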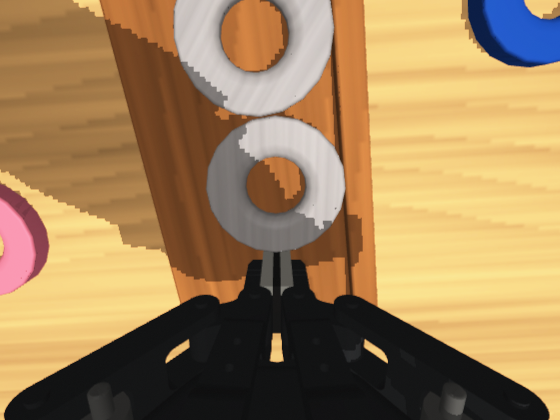

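```bash
python3 -m jog '2 -0.3 0 0 0 0 -1;4 -0.6 0 0 0 0 -1;6 -0.8 0 0 0 0 -1;8 -1.1 0 0 0 0 -1;10 -1.4 0 0 0 0 -1;12 -1.7 0 0 0 0 -1;14 -1.9 0 0 0 0 -1;16 -2.2 0 0 0 0 -1';python3 - <<'E'
from h import *
st()
d=cam('top')
im=d['image']
hsv=cv2.cvtColor(im,cv2.COLOR_RGB2HSV).astype(int)
g=np.zeros(im.shape[:2],np.uint8);g[195:255,180:360]=((hsv[...,1]<60)&(hsv[...,2]>90))[195:255,180:360]
# holes: centres via inner contours
cs,h=cv2.findContours(g,cv2.RETR_CCOMP,cv2.CHAIN_APPROX_NONE)
for c,hh in zip(cs,h[0]):
    if hh[3]>=0 and len(c)>10:
        e=cv2.fitEllipse(c);print(rack(ray(d,*e[0],18)).round(1),np.round(e[1],1))
cv2.imwrite('pics/k.png',cv2.resize(im[190:270,170:430,::-1],None,fx=3,fy=3))
E
```

```text
clock: 15.55
eef_pos: [606.3, -125.9, 12.3]
tool_rot: [-3.142, 0.0, 1.505]
force: [-1.0, -2.6, 1.2]
width: 0.2
15.55 tcp [ 606.3 -125.9   12.3] rack [   1.4 -173.5   12.3] rpy [-180.     0.    86.2] F [-1.  -2.6  1.2] Frack [-1.2 -2.6  1.2] w 0.2 q [ 0.02  0.89  0.24  1.75 -0.36  0.54  0.42]
[ 7.9 60.1 18. ] [10.7 11.2]
[ 7.4 -4.1 18. ] [10.9 11.1]
[  7.3 -67.3  18. ] [10.9 11. ]
[  47.9 -196.7   18. ] [4.9 7.4]
```

View pics/k.png

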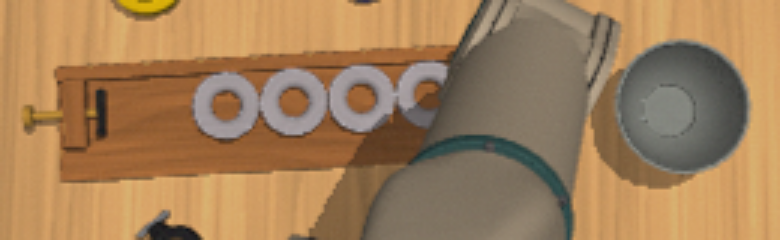

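```bash
python3 -m jog '2 -0.3 0 0 0 0 -1;4 -0.6 0 0 0 0 -1;6 -0.8 0 0 0 0 -1;8 -1.1 0 0 0 0 -1;10 -1.4 0 0 0 0 -1;12 -1.7 0 0 0 0 -1;14 -1.9 0 0 0 0 -1;16 -2.2 0 0 0 0 -1';python3 -m jog '2 -0.3 0 0 0 0 -1;4 -0.6 0 0 0 0 -1;6 -0.8 0 0 0 0 -1;8 -1.1 0 0 0 0 -1;10 -1.4 0 0 0 0 -1;12 -1.7 0 0 0 0 -1;14 -1.9 0 0 0 0 -1;16 -2.2 0 0 0 0 -1';cat > chk.py <<'E'
from h import *
import sys
st()
d=cam('top')
im=d['image']
hsv=cv2.cvtColor(im,cv2.COLOR_RGB2HSV).astype(int)
g=np.zeros(im.shape[:2],np.uint8);g[195:255,180:360]=((hsv[...,1]<60)&(hsv[...,2]>90))[195:255,180:360]
cs,h=cv2.findContours(g,cv2.RETR_CCOMP,cv2.CHAIN_APPROX_NONE)
for c,hh in zip(cs,h[0]):
    if hh[3]>=0 and len(c)>10:
        e=cv2.fitEllipse(c);print(rack(ray(d,*e[0],18)).round(1),np.round(e[1],1))
cv2.imwrite(sys.argv[1],cv2.resize(im[190:270,170:430,::-1],None,fx=3,fy=3))
b=np.where(hsv[228,195:215,2]<60)[0]+195
if len(b):print('pad u',b, rack(ray(d,b.max()+.5,228,18)).round(1))
E
python3 chk.py pics/l.png
```

```text
clock: 16.6
eef_pos: [605.2, -109.8, 12.3]
tool_rot: [-3.141, 0.0, 1.505]
force: [-1.0, -2.1, 0.9]
width: 0.2
clock: 17.6
eef_pos: [604.1, -93.7, 12.3]
tool_rot: [-3.142, -0.0, 1.505]
force: [0.3, -3.5, 0.1]
width: 0.1
17.6 tcp [604.1 -93.7  12.3] rack [   1.4 -141.2   12.3] rpy [-180.    -0.    86.2] F [ 0.3 -3.5  0.1] Frack [ 0.  -3.5  0.1] w 0.1 q [-0.04  0.89  0.24  1.78 -0.38  0.53  0.38]
[-14.1 -99.6  18. ] [3.8 5.5]
[ 7.1 92.5 18. ] [10.6 11.4]
[ 6.9 28.6 18. ] [10.5 11.1]
[  7.6 -35.3  18. ] [10.9 11.2]
[  30.1 -138.2   18. ] [5.4 8.6]
pad u [203 204] [  4.7 174.7  18. ]
```

View pics/l.png

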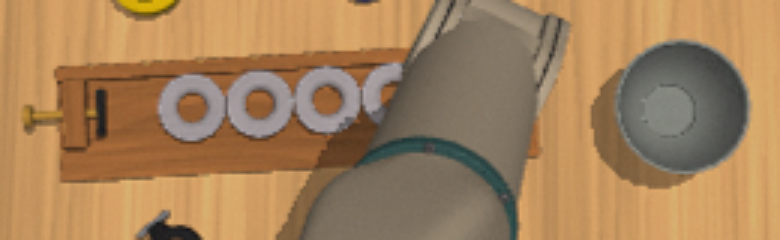

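The row is closed and straight (x≈7), with P1 at y=92.5 and the pad face at about y 173. That leaves about 47 mm.

```bash
python3 -m jog '2 -0.3 0 0 0 0 -1;4 -0.6 0 0 0 0 -1;6 -0.8 0 0 0 0 -1;8 -1.1 0 0 0 0 -1;10 -1.4 0 0 0 0 -1;12 -1.7 0 0 0 0 -1;14 -1.9 0 0 0 0 -1;16 -2.2 0 0 0 0 -1';python3 -m jog '2 -0.3 0 0 0 0 -1;4 -0.6 0 0 0 0 -1;6 -0.8 0 0 0 0 -1;8 -1.1 0 0 0 0 -1;10 -1.4 0 0 0 0 -1;12 -1.7 0 0 0 0 -1;14 -1.9 0 0 0 0 -1;16 -2.2 0 0 0 0 -1';
python3 chk.py pics/m.png
```

```text
clock: 18.65
eef_pos: [602.9, -77.6, 12.3]
tool_rot: [-3.142, 0.0, 1.505]
force: [-0.3, -2.9, 0.4]
width: -0.0
clock: 19.65
eef_pos: [601.8, -61.5, 12.3]
tool_rot: [-3.142, 0.0, 1.505]
force: [0.0, -3.1, 1.1]
width: 0.4
19.65 tcp [601.8 -61.5  12.3] rack [   1.5 -108.9   12.3] rpy [-180.     0.    86.2] F [ 0.  -3.1  1.1] Frack [-0.2 -3.1  1.1] w 0.4 q [-0.09  0.88  0.24  1.79 -0.39  0.51  0.34]
[  7.3 124.   18. ] [10.8 11. ]
[ 7.5 60.8 18. ] [10.9 11.1]
[ 7.6 -3.3 18. ] [10.9 11.1]
[-23.8 -50.2  18. ] [3.8 4.8]
[ -7.1 -74.5  18. ] [6.6 8.6]
[ 43.6 -83.   18. ] [6.4 7.3]
pad u [203 204] [  4.7 174.7  18. ]
```

View pics/m.png

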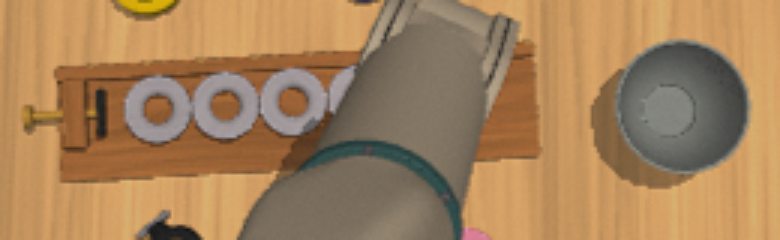

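```bash
python3 -m jog '2 -0.3 0 0 0 0 -1;4 -0.6 0 0 0 0 -1;6 -0.8 0 0 0 0 -1;8 -1.1 0 0 0 0 -1;9 -1.2 0 0 0 0 -1;10 -1.4 0 0 0 0 -1;11 -1.5 0 0 0 0 -1;12 -1.7 0 0 0 0 -1';python3 -m jog '0.7 -0.1 0 0 0 0 -1;1.4 -0.2 0 0 0 0 -1';python3 -m jog '0.7 -0.1 0 0 0 0 -1;1.4 -0.2 0 0 0 0 -1'
python3 chk.py pics/n.png
```

```text
clock: 20.7
eef_pos: [600.9, -49.5, 12.3]
tool_rot: [-3.142, 0.0, 1.505]
force: [0.1, -2.8, 0.6]
width: 0.2
clock: 20.95
eef_pos: [600.8, -48.1, 12.3]
tool_rot: [3.142, -0.0, 1.505]
force: [0.2, -1.7, 0.7]
width: -0.2
clock: 21.2
eef_pos: [600.7, -46.7, 12.3]
tool_rot: [-3.142, -0.0, 1.505]
force: [-0.5, -1.9, -0.1]
width: 0.2
21.2 tcp [600.7 -46.7  12.3] rack [  1.5 -94.   12.3] rpy [-180.    -0.    86.2] F [-0.5 -1.9 -0.1] Frack [-0.6 -1.8 -0.1] w 0.2 q [-0.12  0.88  0.25  1.8  -0.39  0.51  0.32]
[  70.5 -178.2   18. ] [3.5 5.6]
[  7.6 139.   18. ] [10.5 11.2]
[ 7.4 75.4 18. ] [10.8 11.3]
[ 8.  11.9 18. ] [10.7 11.2]
pad u [203 204] [  4.7 174.7  18. ]
```

```bash
python3 -m jog '0.7 -0.1 0 0 0 0 -1;1.4 -0.2 0 0 0 0 -1';python3 -m jog '0.7 -0.1 0 0 0 0 -1;1.4 -0.2 0 0 0 0 -1';python3 -m jog '0.6 -0.1 0 0 0 0 -1;0.6 -0.1 0 0 0 0 -1'
```

```text
clock: 21.5
eef_pos: [600.6, -45.3, 12.3]
tool_rot: [-3.142, 0.0, 1.505]
force: [-0.2, -2.7, 0.2]
width: 0.1
clock: 21.75
eef_pos: [600.5, -43.8, 12.3]
tool_rot: [-3.142, -0.0, 1.505]
force: [0.2, -2.8, 0.9]
width: 0.5
clock: 22.0
eef_pos: [600.4, -43.6, 12.3]
tool_rot: [3.141, 0.0, 1.505]
force: [0.0, -3.5, 0.1]
width: 0.2
```

```bash
python3 -m jog '0.7 -0.1 0 0 0 0 -1;0.7 -0.1 0 0 0 0 -1';python3 -m jog '0.7 -0.1 0 0 0 0 -1;0.7 -0.1 0 0 0 0 -1'; python3 chk.py pics/o.png
```

```text
clock: 22.25
eef_pos: [600.4, -43.4, 12.3]
tool_rot: [3.141, 0.001, 1.504]
force: [0.1, -5.3, -0.8]
width: 0.2
clock: 22.5
eef_pos: [600.4, -43.3, 12.3]
tool_rot: [3.141, 0.002, 1.504]
force: [0.0, -6.4, -0.3]
width: 0.1
22.5 tcp [600.4 -43.3  12.3] rack [  1.5 -90.6  12.3] rpy [1.80e+02 1.00e-01 8.62e+01] F [ 0.  -6.4 -0.3] Frack [-0.4 -6.4 -0.3] w 0.1 q [-0.13  0.88  0.25  1.8  -0.4   0.51  0.32]
[  7.5 141.6  18. ] [10.9 11. ]
[ 7.5 78.3 18. ] [10.8 11.2]
[ 7.9 15.2 18. ] [11.  11.2]
[ 17.1 -41.4  18. ] [ 9.2 11.3]
pad u [203 204] [  4.7 174.7  18. ]
```

View pics/o.png

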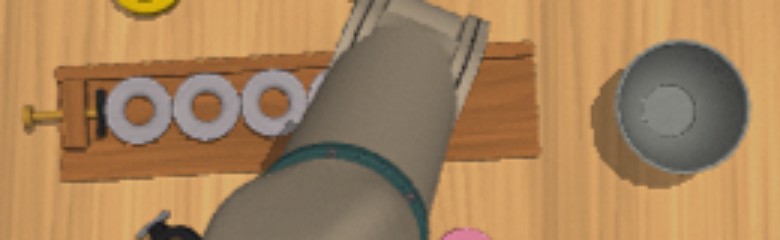

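```bash
python3 -m jog '0.6 -0.1 0 0 0 0 -1;1.2 -0.1 0 0 0 0 -1;1.2 -0.1 0 0 0 0 -1'; python3 -m jog '0.6 -0.1 0 0 0 0 -1;0.6 -0.1 0 0 0 0 -1;0.6 -0.1 0 0 0 0 -1'; python3 -c "
from h import *
st()"
```

```text
clock: 22.92
eef_pos: [600.4, -43.1, 12.4]
tool_rot: [3.141, 0.003, 1.503]
force: [0.8, -7.8, -0.8]
width: -0.2
clock: 23.3
eef_pos: [600.4, -43.1, 12.4]
tool_rot: [3.141, 0.003, 1.503]
force: [-0.1, -7.8, -0.0]
width: 0.1
23.3 tcp [600.4 -43.1  12.4] rack [  1.4 -90.4  12.4] rpy [179.9   0.2  86.1] F [-0.1 -7.8 -0. ] Frack [-0.7 -7.7 -0. ] w 0.1 q [-0.13  0.88  0.25  1.8  -0.4   0.51  0.31]
```

```bash
python3 -m jog '0.6 -0.1 0 0 0 0 -1;1.2 -0.2 0 0 0 0 -1;1.2 -0.2 0 0 0 0 -1;1.2 -0.2 0 0 0 0 -1'; python3 chk.py pics/p.png
```

```text
clock: 23.8
eef_pos: [600.3, -43.0, 12.5]
tool_rot: [3.14, 0.005, 1.502]
force: [0.2, -9.7, -0.4]
width: -0.1
23.8 tcp [600.3 -43.   12.5] rack [  1.4 -90.3  12.5] rpy [179.9   0.3  86.1] F [ 0.2 -9.7 -0.4] Frack [-0.5 -9.7 -0.4] w -0.1 q [-0.13  0.88  0.25  1.8  -0.4   0.51  0.31]
[ -7.9 -12.1  18. ] [3.  5.2]
[  7.5 141.6  18. ] [10.9 11. ]
[ 7.3 78.4 18. ] [11.  11.1]
[ 13.1 -51.4  18. ] [3.7 7.5]
[  8.3 -24.3  18. ] [4.8 9.4]
[ 7.6 15.3 18. ] [11.  11.2]
[ 24.7 -43.5  18. ] [ 5.6 10.1]
[  56.  -178.4   18. ] [3.4 6.3]
pad u [203 204] [  4.7 174.7  18. ]
```

The pad is pressed at about 6–10 N and the row is straight. I'll withdraw gently, then lift.

```bash
python3 -m jog '-1 0.1 0 0 0 0 -1;-2 0.3 0 0 0 0 -1;-3 0.4 0 0 0 0 -1;-5 0.7 0 0 0 0 -1;-10 1.4 0 0 0 0 -1;-22 3 0 0 0 0 -1;-30 4 -40 0 0 0 0;-30 4 -90 0 0 0 1'; python3 - <<'E'
from h import *
st()
s=ctrl.read_state();d=cam('wrist',s);cv2.imwrite('pics/q_w.png',d['image'][...,::-1])
for p in plates(d):print(*p)
E
```

```text
clock: 24.85
eef_pos: [601.1, -70.3, 102.3]
tool_rot: [-3.139, 0.0, 1.503]
force: [0.4, 0.9, 0.8]
width: 35.7
24.85 tcp [601.1 -70.3 102.3] rack [   0.2 -117.6  102.3] rpy [-179.8    0.    86.1] F [0.4 0.9 0.8] Frack [0.4 0.9 0.8] w 35.7 q [-0.12  0.75  0.31  1.76 -0.34  0.69  0.31]
[  5.9 -23.6] 41.2 [  2.3 -23.4] 57.8 [211   0 107 167]
```

View pics/q_w.png

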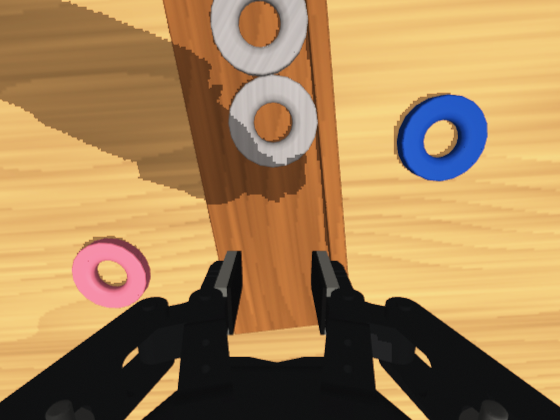

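```bash
python3 -c "
from h import *
to(unrack([-129,70,190]),94)"
```

```text
shift [ 168.  -157.8  -82. ] turn [ 0.5   0.04 -7.87]
```

```bash
python3 -m jog '40 -38 -82 0 0 -7.9 1;80 -75 -82 0 0 -7.9 1;120 -113 -82 0 0 -7.9 1;160 -150 -82 0 0 -7.9 1;168 -158 -82 0 0 -7.9 1;168 -158 -82 0 0 -7.9 1;168 -158 -82 0 0 -7.9 1'; python3 - <<'E'
from h import *
st()
s=ctrl.read_state();d=cam('wrist',s);cv2.imwrite('pics/r_w.png',d['image'][...,::-1])
d=cam('top');cv2.imwrite('pics/r_t.png',cv2.resize(d['image'][165:300,165:365,::-1],None,fx=4,fy=4))
for p in plates(d):print(*p)
E
```

```text
clock: 25.78
eef_pos: [457.0, 107.5, 184.4]
tool_rot: [3.14, 0.001, 1.64]
force: [-0.2, -0.5, -0.5]
width: 85.3
25.77 tcp [457.  107.5 184.4] rack [-130.7   70.1  184.4] rpy [179.9   0.   94. ] F [-0.2 -0.5 -0.5] Frack [-0.2 -0.5 -0.5] w 85.3 q [-0.54  0.47  0.35  2.07 -0.26  0.65  0.05]
[-460.9  140.1] 36.1 [-454.1  152.3] 58.0 [211 375  15  45]
```

View pics/r_w.png

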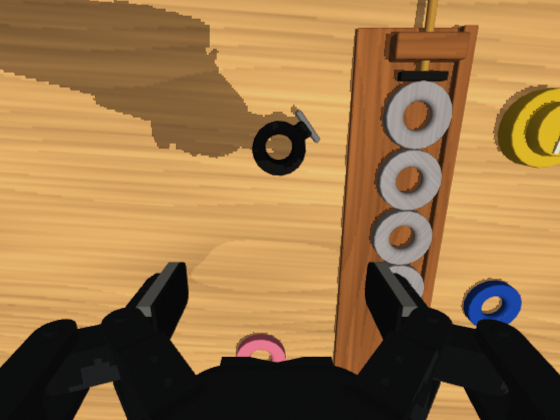

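```bash
python3 - <<'E'
from h import *
s=ctrl.read_state();d=cam('wrist',s);im=d['image'];hsv=cv2.cvtColor(im,cv2.COLOR_RGB2HSV).astype(int)
roi=np.zeros(im.shape[:2],bool);roi[95:190,240:330]=1
k=((hsv[...,2]<70)&roi).astype(np.uint8)
cs,h=cv2.findContours(k,cv2.RETR_CCOMP,cv2.CHAIN_APPROX_NONE)
for c,hh in zip(cs,h[0]):
    if len(c)>25:
        e=cv2.fitEllipse(c);P=np.array([ray(d,u,v,32)[:2] for u,v in c[:,0]])
        print('hole' if hh[3]>=0 else 'outer',np.round(e[0],1),np.round(e[1],1),ray(d,*e[0],32).round(1),'r',np.linalg.norm(P-P.mean(0),axis=1).mean().round(1))
m=((hsv[...,1]<60)&(hsv[...,2]>70)&roi).astype(np.uint8)
n,l,stt,ce=cv2.connectedComponentsWithStats(m)
for i in range(1,n):
    if stt[i,4]>20:
        ys,xs=np.where(l==i);r=cv2.minAreaRect(np.c_[xs,ys].astype(np.float32));print('lug',stt[i],ce[i],r)
        bx=cv2.boxPoints(r);print([ray(d,*b,25).round(1)[:2] for b in bx], ray(d,*ce[i],25).round(1))
c=im[95:190,235:335,::-1];cv2.imwrite('pics/s.png',cv2.resize(c,None,fx=6,fy=6,interpolation=cv2.INTER_CUBIC))
E
```

```text
outer [281.  145.5] [50.6 62.3] [458.3 153.3  32. ] r 25.9
hole [278.7 146.4] [26.7 27.6] [456.2 152.3  32. ] r 12.8
lug [297 111  23  31 159] [308.05660377 125.49685535] ((307.74615478515625, 125.83259582519531), (36.61630630493164, 5.52386999130249), 55.784297943115234)
[array([469.5, 184.3]), array([473.6, 187.4]), array([496., 161.]), array([491.9, 157.8])] [482.9 173.1  25. ]
```

View pics/s.png

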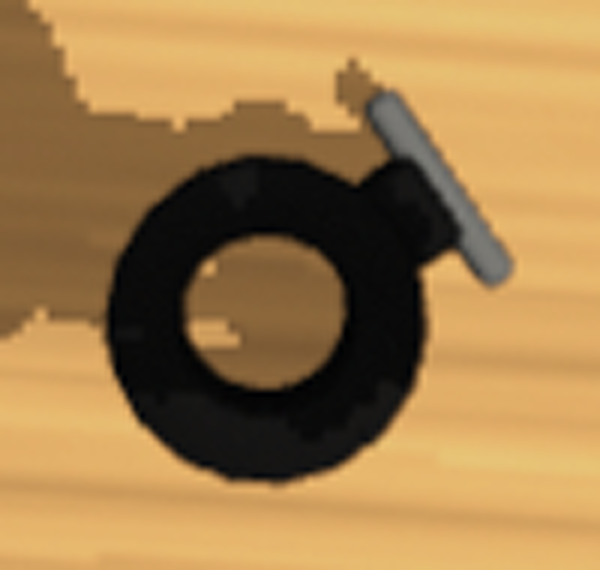

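The collar is confirmed: black ring, crop centre (265,312), steel lever to the upper right. The lug direction is about 39.5°. Target grasp: (456.2,152.3), tool yaw 219.5°.

```bash
python3 -m jog '0 0 0 0 0 -10 1;0 0 0 0 0 -20 1;0 0 0 0 0 -30 1;0 0 0 0 0 -40 1;0 0 0 0 0 -50 1;0 0 0 0 0 -60 1;0 0 0 0 0 -70 1;0 0 0 0 0 -80 1'; python3 -c "
from h import *
st();to([456.2,152.3,100],219.5)"
```

```text
clock: 26.92
eef_pos: [456.1, 108.0, 184.2]
tool_rot: [-3.141, 0.0, 3.043]
force: [0.4, -0.5, -0.2]
width: 85.2
26.93 tcp [456.1 108.  184.2] rack [-131.5   70.7  184.2] rpy [-180.     0.   174.3] F [ 0.4 -0.5 -0.2] Frack [ 0.4 -0.5 -0.2] w 85.2 q [-0.25  0.44 -0.06  2.06  0.04  0.64  1.14]
shift [ 4.3 44.1 84.1] turn [-1.000e-02 -0.000e+00 -4.517e+01]
```

```bash
python3 -m jog '4.3 44.1 50 0 0 -45.2 1;4.3 44.1 84 0 0 -45.2 1;4.3 44.1 84 0 0 -45.2 1;4.3 44.1 84 0 0 -45.2 1;4.3 44.1 84 0 0 -45.2 1;4.3 44.1 84 0 0 -45.2 1'; python3 - <<'E'
from h import *
st();to([456.2,152.3,8],219.5)
s=ctrl.read_state();d=cam('wrist',s);cv2.imwrite('pics/t_w.png',d['image'][...,::-1])
print(proj(d,[456.2,152.3,32]))
E
```

```text
clock: 27.68
eef_pos: [456.2, 152.7, 100.2]
tool_rot: [-3.142, 0.0, -2.459]
force: [-1.1, 1.2, 0.1]
width: 85.6
27.68 tcp [456.2 152.7 100.2] rack [-128.2  115.3  100.2] rpy [-180.     0.  -140.9] F [-1.1  1.2  0.1] Frack [-1.   1.2  0.1] w 85.6 q [-0.22  0.61 -0.24  2.09  0.31  0.47  1.56]
shift [ 0.3 -0.3 92.2] turn [-0.   0.  -0.4]
(np.float64(276.5224856963337), np.float64(221.67521268009827))
```

View pics/t_w.png

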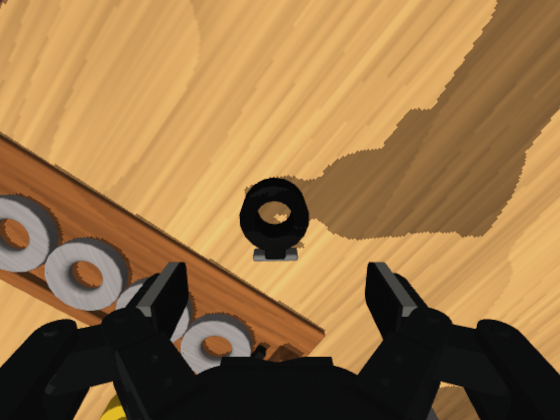

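```bash
python3 -c "
from h import *
to([456.2,151,8],219.5)"; python3 -m jog '1.2 0.7 30 0 0 0 1;1.2 0.7 60 0 0 0 1;1.2 0.7 80 0 0 0 1;1.2 0.7 92 0 0 0 1;1.2 0.7 92 0 0 0 1'; python3 - <<'E'
from h import *
st()
s=ctrl.read_state();d=cam('wrist',s);cv2.imwrite('pics/u_w.png',d['image'][...,::-1])
E
```

```text
shift [ 1.1 -1.5 92.3] turn [-0.01  0.01 -0.37]
clock: 28.35
eef_pos: [454.2, 153.0, 7.9]
tool_rot: [3.141, -0.001, -2.456]
force: [-0.2, 0.2, -0.7]
width: 85.1
28.35 tcp [454.2 153.    7.9] rack [-130.2  115.8    7.9] rpy [ 1.800e+02 -1.000e-01 -1.407e+02] F [-0.2  0.2 -0.7] Frack [-0.2  0.2 -0.7] w 85.1 q [-0.29  0.79 -0.14  2.13  0.41  0.24  1.47]
```

View pics/u_w.png

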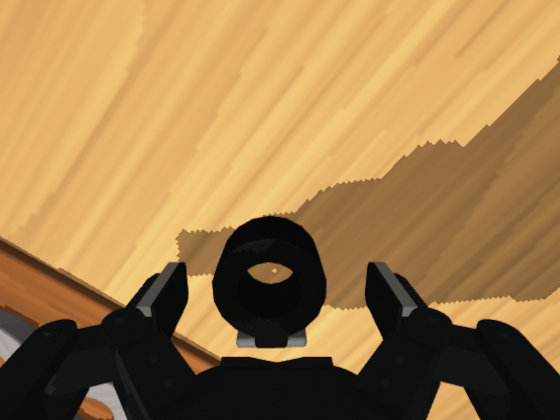

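```bash
python3 -m jog '0.3 -2 -2 0 0 0 1;0.3 -2 -2 0 0 0 -1;0.3 -2 -2 0 0 0 -1;0.3 -2 -2 0 0 0 -1;0.3 -2 -2 0 0 0 -1;0.3 -2 -2 0 0 0 -1'; python3 - <<'E'
from h import *
st()
s=ctrl.read_state();d=cam('wrist',s);cv2.imwrite('pics/v_w.png',d['image'][...,::-1])
E
```

```text
clock: 29.15
eef_pos: [455.8, 151.4, 11.2]
tool_rot: [-3.141, 0.001, -2.456]
force: [-0.9, -0.2, 8.6]
width: 50.2
29.15 tcp [455.8 151.4  11.2] rack [-128.7  114.    11.2] rpy [-1.800e+02  1.000e-01 -1.407e+02] F [-0.9 -0.2  8.6] Frack [-0.9 -0.1  8.6] w 50.2 q [-0.28  0.78 -0.14  2.13  0.41  0.25  1.47]
```

View pics/v_w.png

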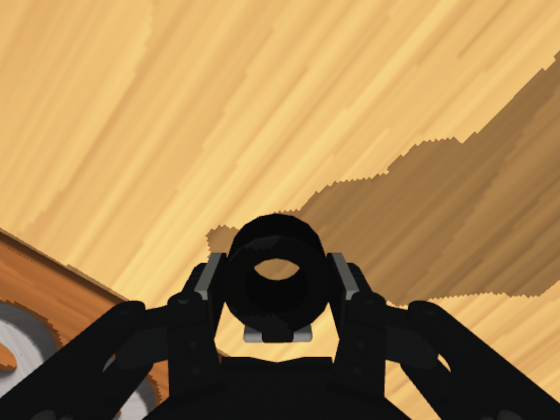

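```bash
python3 -m jog '0 0 -15 0 0 0 -1;0 0 -50 0 0 0 -1;0 0 -90 0 0 0 -1;0 0 -90 0 0 10 -1;0 0 -90 0 0 20 -1;0 0 -90 0 0 30 -1;0 0 -90 0 0 40 -1;0 0 -90 0 0 50 -1'; python3 - <<'E'
from h import *
st();to(unrack([-8,-118,100]),94.15)
s=ctrl.read_state();d=cam('wrist',s);cv2.imwrite('pics/w_w.png',d['image'][...,::-1])
E
```

```text
clock: 30.2
eef_pos: [455.1, 151.5, 101.0]
tool_rot: [3.141, -0.0, 2.95]
force: [-0.3, 0.2, -1.1]
width: 50.0
30.2 tcp [455.1 151.5 101. ] rack [-129.3  114.1  101. ] rpy [180.  -0. 169.] F [-0.3  0.2 -1.1] Frack [-0.3  0.2 -1.1] w 50.0 q [-0.36  0.6  -0.03  2.1   0.04  0.44  0.96]
shift [-177.8 -192.3    0.8] turn [ 2.000e-02 -4.000e-02  7.484e+01]
```

View pics/w_w.png

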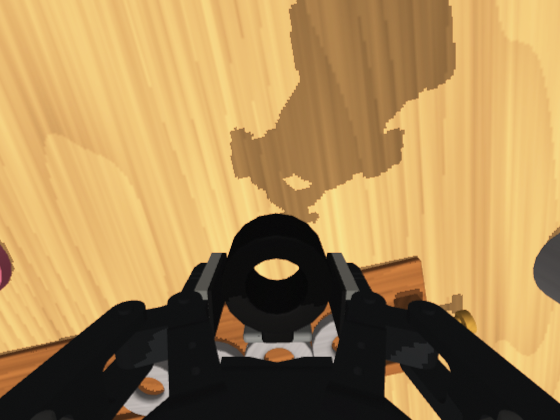

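```bash
python3 -m jog '-25 -27 0 0 0 10 -1;-50 -54 0 0 0 20 -1;-75 -81 0 0 0 30 -1;-100 -108 0 0 0 40 -1;-125 -135 0 0 0 50 -1;-150 -162 0 0 0 60 -1;-170 -184 0 0 0 70 -1;-177.8 -192.3 0 0 0 74.8 -1'; python3 - <<'E'
from h import *
st();to(unrack([-8,-118,35]),94.15)
s=ctrl.read_state();d=cam('wrist',s);cv2.imwrite('pics/x_w.png',d['image'][...,::-1])
for p in plates(d):print(*p)
E
```

```text
clock: 31.25
eef_pos: [595.0, -72.7, 100.7]
tool_rot: [3.141, 0.0, 1.646]
force: [-0.2, 0.3, -2.0]
width: 50.2
31.25 tcp [595.  -72.7 100.7] rack [  -6.1 -119.6  100.7] rpy [180.    0.   94.3] F [-0.2  0.3 -2. ] Frack [-0.2  0.4 -2. ] w 50.2 q [-0.1   0.74  0.29  1.78 -0.32  0.66  0.44]
shift [ 1.6 -2.  65.7] turn [0.02 0.02 0.18]
[  7.4 -25.3] 40.8 [  7.5 -24. ] 56.3 [249   0  98 165]
```

View pics/x_w.png

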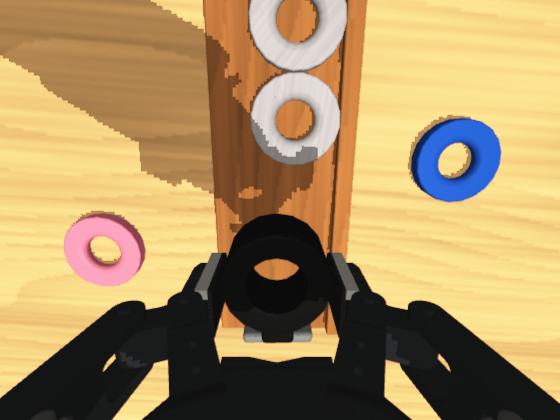

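```bash
python3 - <<'E'
from h import *
s=ctrl.read_state();d=cam('wrist',s)
print('P4',rack(ray(d,295,119,19)).round(1))
for v,z in ((213,121.7),(213,89.5),(240,121.7)):print(v,z,rack(ray(d,277,v,z)).round(1))
E
```

```text
P4 [  7.7 -49.3  19. ]
213 121.7 [ -5.4 -85.2 121.7]
213 89.5 [ -5.2 -95.8  89.5]
240 121.7 [ -5.3 -97.4 121.7]
```

```bash
python3 -m jog '4.6 -1 0 0 0 0 -1;4.6 -1 20 0 0 0 -1;4.6 -1 40 0 0 0 -1;4.6 -1 58 0 0 0 -1;4.6 -1 68 0 0 0 -1;4.6 -1 74 0 0 0 -1;4.6 -1 76 0 0 0 -1;4.6 -1 76 0 0 0 -1'; python3 -c "
from h import *
st()"; python3 -m jog '0 0 0.8 0 0 0 -1;0 0 1.6 0 0 0 -1;0 0 2.4 0 0 0 -1;0 0 3.2 0 0 0 -1'; python3 -c "
from h import *
st()"
```

```text
clock: 32.35
eef_pos: [593.4, -66.1, 24.6]
tool_rot: [3.141, 0.0, 1.65]
force: [0.5, -0.2, -1.8]
width: 50.3
32.35 tcp [593.4 -66.1  24.6] rack [  -7.1 -112.9   24.6] rpy [180.    0.   94.5] F [ 0.5 -0.2 -1.8] Frack [ 0.5 -0.2 -1.8] w 50.3 q [-0.08  0.85  0.23  1.82 -0.36  0.51  0.47]
clock: 32.85
eef_pos: [593.2, -66.0, 21.1]
tool_rot: [3.142, -0.0, 1.65]
force: [0.2, -0.8, -1.5]
width: 50.3
32.85 tcp [593.2 -66.   21.1] rack [  -7.4 -112.8   21.1] rpy [180.   -0.   94.5] F [ 0.2 -0.8 -1.5] Frack [ 0.2 -0.9 -1.5] w 50.3 q [-0.08  0.86  0.23  1.82 -0.36  0.51  0.47]
```

```bash
python3 -m jog '0 0 0.6 0 0 0 -1;0 0 1.2 0 0 0 -1;0 0 1.2 0 0 0 -1'; python3 -m jog '0 0 0.5 0 0 0 -1;0 0 1 0 0 0 -1;0 0 1 0 0 0 -1'; python3 -c "
from h import *
st()"
```

```text
clock: 33.22
eef_pos: [593.1, -66.1, 19.8]
tool_rot: [-3.141, -0.0, 1.65]
force: [-0.7, 0.8, -1.3]
width: 50.0
clock: 33.6
eef_pos: [593.2, -66.1, 19.3]
tool_rot: [3.141, -0.0, 1.65]
force: [-1.6, -0.7, 3.1]
width: 49.7
33.6 tcp [593.2 -66.1  19.3] rack [  -7.4 -112.8   19.3] rpy [180.   -0.   94.5] F [-1.6 -0.7  3.1] Frack [-1.6 -0.6  3.1] w 49.7 q [-0.08  0.86  0.23  1.82 -0.36  0.5   0.47]
```

```bash
python3 -m jog '0 0 0 0 0 0 0.3;0 0 0 0 0 0 0.4;0 0 0 0 0 0 0.45;0 0 0 0 0 0 0.45'; python3 - <<'E'
from h import *
st()
s=ctrl.read_state();d=cam('wrist',s);cv2.imwrite('pics/y_w.png',d['image'][...,::-1])
E
```

```text
clock: 34.1
eef_pos: [593.2, -66.1, 18.8]
tool_rot: [-3.142, -0.0, 1.65]
force: [0.8, 0.0, 0.4]
width: 61.9
34.1 tcp [593.2 -66.1  18.8] rack [  -7.4 -112.8   18.8] rpy [-180.    -0.    94.5] F [0.8 0.  0.4] Frack [ 0.8 -0.   0.4] w 61.9 q [-0.08  0.86  0.23  1.82 -0.36  0.5   0.47]
```

View pics/y_w.png

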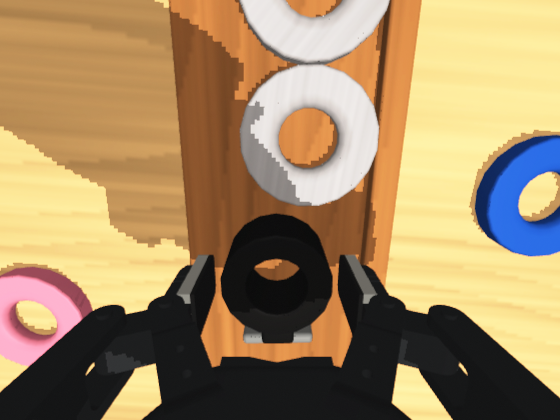

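Released: the collar sits free between the fingers, flat on the board behind P4. I'll lift straight up and back away for a final check.

```bash
python3 -m jog '0 0 -8 0 0 0 0.45;0 0 -25 0 0 0 0.45;0 0 -60 0 0 0 0.45;0 0 -110 0 0 0 0.45;0 0 -160 0 0 0 0.45;-40 -50 -200 0 0 0 0.45;-80 -110 -220 0 0 0 0.45;-80 -110 -220 0 0 0 0.45'; python3 - <<'E'
from h import *
st()
s=ctrl.read_state();d=cam('wrist',s);cv2.imwrite('pics/z_w.png',d['image'][...,::-1])
d=cam('top');cv2.imwrite('pics/z_t.png',cv2.resize(d['image'][165:300,165:365,::-1],None,fx=4,fy=4))
E
```

```text
clock: 35.15
eef_pos: [487.4, -157.3, 241.6]
tool_rot: [3.139, 0.001, 1.645]
force: [0.4, 0.6, 0.4]
width: 61.8
35.15 tcp [ 487.4 -157.3  241.6] rack [-119.5 -196.2  241.6] rpy [1.799e+02 1.000e-01 9.430e+01] F [0.4 0.6 0.4] Frack [0.5 0.6 0.4] w 61.8 q [-0.01  0.44  0.38  1.89 -0.21  0.84  0.56]
```

View pics/z_w.png

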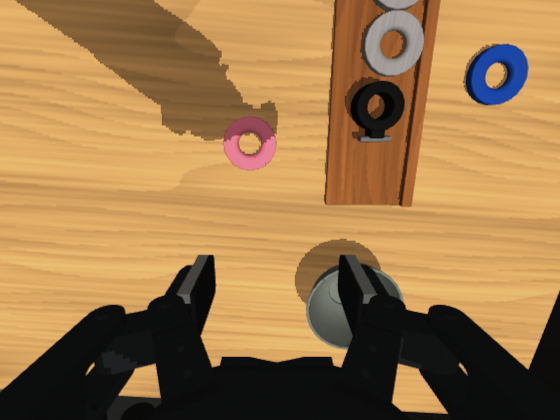

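View pics/z_t.png

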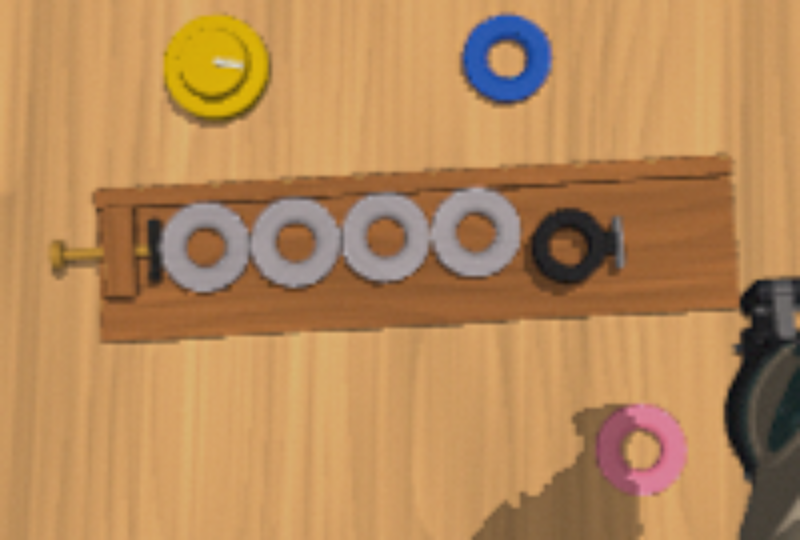

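Both views show a straight closed row with P1 at the pad (crop 160,250). The collar lies flat behind P4 with its lug toward the tail. The timer, bowl and look-alikes are in place.

```bash
python3 chk.py pics/zz.png; python3 - <<'E'
from h import *
d=cam('top');im=d['image'];k=np.zeros(im.shape[:2],np.uint8);k[214:240,296:318]=cv2.cvtColor(im,cv2.COLOR_RGB2GRAY)[214:240,296:318]<50
cs,h=cv2.findContours(k,cv2.RETR_CCOMP,1)
for c,hh in zip(cs,h[0]):
    if len(c)>8:e=cv2.fitEllipse(c);print('collar','hole' if hh[3]>=0 else 'outer',rack(ray(d,*e[0],40 if hh[3]<0 else 30)).round(1),np.round(e[1],1))
E
```

```text
35.25 tcp [ 488.4 -156.7  241. ] rack [-118.5 -195.7  241. ] rpy [1.799e+02 1.000e-01 9.430e+01] F [ 1.3  0.2 -0.8] Frack [ 1.3  0.1 -0.8] w 62.0 q [-0.01  0.44  0.38  1.89 -0.21  0.84  0.55]
[  7.6 141.7  18. ] [10.8 11. ]
[ 7.3 78.4 18. ] [11.  11.1]
[ 8.2 14.8 18. ] [10.7 11.2]
[  7.7 -49.3  18. ] [11. 11.]
pad u [203 204] [  4.7 174.7  18. ]
collar outer [  -7.7 -113.8   40. ] [17.  19.5]
collar hole [  -7.6 -112.2   30. ] [10.3 11.1]
```

```bash
python3 -c "
from cell import ctrl
print(ctrl.finish_job())"
```

```text
the job is handed in; nothing more can be done
None
```

The job is handed in at about 35 s of the 72 s allowed. `finish_job()` gave no verdict, so what follows is from my own checks.

**What I did:** I pushed each chrome plate flat against the rail with 2.5–4 N. I then closed the row from the tail with the fingers turned 8° toward the rail and slid it up to the pad. The last push measured 9.7 N at the wrist; less the plates' friction, I estimate 6–10 N on the pad. I then withdrew slowly and set the collar down with about 5 N, its lug toward the tail.

**Last checks (top camera, after release):**

| Item | Rack x (mm) | Rack y (mm) |
|---|---|---|
| Plate 1 | 7.6 | 141.7 |
| Plate 2 | 7.3 | 78.4 |
| Plate 3 | 8.2 | 14.8 |
| Plate 4 | 7.7 | −49.3 |
| Collar | −7.7 | about −113 |

- **Row:** the centres are 63–64 mm apart, within the 66.5 mm limit.
- **Collar:** it looks flat in both views, and its centre is about 66 mm from plate 4's.
- **Timer and bowl:** both appear unmoved. I did not check the bottle again at the end, but the arm never worked near it.

**Not measured or disagreeing:**
- I could not measure the force left between plate 1 and the pad after letting go. The only sign it still bears is that plate 1 did not shift (141.6 before, 141.7 mm after).
- The top and wrist cameras disagreed by about 1.7 mm on the rail's position, so I set the plates by contact force instead.
- One correction before the collar grasp was typed about 2 mm wrong. I fixed it before closing the jaws.

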